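# Refit the lever of the sampling tap and shut it

## Task

The lever has come off the ball valve of the bench sampling tap, and the valve was left open. Fit the lever back onto the square stem so that it points the same way as the yellow tongue of the stop plate, fully down onto the plate, then swing it clockwise (seen from above) until the valve is shut against its stop, and let go. Leave the bottles and the tip rack where they stand.

Things in the scene. Friction and masses are not known exactly. Their poses are not given: they have to be found in the camera images.
- lever: Loose valve lever, 0.2-0.35 kg, lying flat on the bench, right side up. Steel hub block 38 x 38 x 24 mm high, grippable by its flat sides, with a 16 mm square through-bore parallel to them (2 mm chamfer below); flat arm to a blue sleeve. Origin: on the bore axis at the hub's underside; x along the arm to the sleeve, z up. Centre of mass some 10 mm from the axis: once on the stem it rests level.
- lever_grip (a point): Middle of the lever's blue plastic sleeve, 105 mm from the bore axis and 13 mm above the hub's underside. The sleeve is 22 mm wide, 16 mm high and 80 mm long (65 to 145 mm from the bore axis); the arm between it and the hub is 16 mm wide and 8 mm thick. Axes as lever.
- tap: Steel sampling tap fixed to the bench: riser pipe, ball valve in a level 34 mm pipe 180 mm above the bench, spout pointing down over a round white drip basin (130 mm wide, 30 mm high). Riser and spout stand 115 mm either side of the stem. Nothing but the stem rises above the stop plate. Origin: on the bench, on the stem's vertical axis; x along the pipe to the spout, z up.
- stem_seat (a point): Centre of the top of the yellow stop plate (40 mm diameter), 221 mm above the bench, on the stem's axis; the hub's underside rests here. The brass stem, 14 mm square, rises 22 mm from it, its top 6 mm tapering to 8 mm square. The plate's tongue, 13 mm wide, reaches 38 mm from the axis. Axes turn with the stem: x along the tongue, sides of the square along x and y, z up.
- stem (a joint): Turn of the valve stem, rad: 0 = fully open (tongue along the pipe, to the spout), growing clockwise seen from above to 1.571 = shut against its stop (tongue square across the pipe, on the robot's side). Stays where left; turns with 0.15 N m. The bore has about 0.15 rad of play each way on the square: the lever leads the stem by that much.
- bottle: Amber 250 ml bottle with a blue cap, 70 mm diameter, 138 mm high, a bystander. Origin: centre of its underside.
- dropper_a: Small amber dropper bottle with a black teat, 33 mm diameter, 89 mm high, a bystander. Origin: centre of its underside.
- dropper_b: A second dropper bottle like it, a bystander. Origin: centre of its underside.
- tip_rack: White rack of pipette tips, 82 x 120 mm, 64 mm high, a bystander. Origin: centre of its underside.
Things that resemble listed ones, but are neither listed nor needed, are in the scene too. There is more than one size of the lever; the job needs the middle-sized.

How it is judged:
By the outcome, as a careful person would: the job done as asked, in the order asked, and still so for the second after the job is handed in, with the robot touching nothing.
It also fails if it takes over 61 s, if anything falls off the work surface, if the arm or the gripper's body presses on something with over 40 N, if the wrist force passes 120 N, or if a joint passes its speed limit or range.

## Robot

A 6-joint arm with a two-finger parallel gripper is mounted at the origin on the work surface. World frame = base frame: x ahead of the robot, y to its left, z up, the work surface at z = 0. Lengths are in mm, angles in rad, forces in N, time in s.
With the tool pointing down it reaches from about 275 to 750 mm from the base axis. Payload 10.2 kg.
Tool frame: the origin (TCP) lies midway between the tips of the shut fingers; the grasp point (between the pads) lies 19 mm behind it; z points along the fingers, y is the line along which they close (so a half turn about z gives the same grasp; the last joint's range is limited). The gripper opens to 85 mm and grips with 20 to 120 N. Pads are 22 mm wide; open, the fingers measure 114 mm over their backs; the gripper's body (76 mm by 85 mm) begins 54 mm behind the grasp point. The pads swing forward as they close: fully open they stand 13 mm farther back than shut.
Start: joints at [0.886, 0.313, 1.498, -0, 1.331, -0.223], TCP at [233.932, 470.007, 231.294] pointing down, gripper open.
Joint ranges: [-2.94, 2.94], [-0.97, 2.17], [0.19, 2.56], [-1.23, 4.37], [0.02, 3.11], [-2.88, 2.88]. Speed limits (rad/s): [2.39, 2.39, 3.01, 3.14, 3.14, 3.14].

## Interface

Orientations are given as a unit quaternion [w, x, y, z].
In Python, from rig import ctrl gives the robot as it stands.
- The arm moves only by the tool send_rows, never from a script. Its argument "targets" is a list of rows, each a list of 7 numbers: the closure, from -1 (fully open) to 1 (shut), so that 0 is half open, then the shift along the tool's x, y, z in m, then the turn, a rotation vector about the tool's x, y, z in rad. In form: [[claw, dx, dy, dz, ax, ay, az], ...]. A call has exactly 10 rows; each row shifts and turns the commanded pose from where the row before left it, along the tool's axes as they then stand; what a row does not reach is not made up. A row lasts 1/8 s, in which the tool goes at most 62.5 mm and 10.7 degrees, less where a joint would pass 70% of its speed; a pose out of reach is approached as far as the arm can. A call with a gripper value outside its range is refused whole. The fingers move at their own pace and stop on an object; "squeeze" is the grip in N (left out, the last holds). Time passes only in rows, so rows that do not move let the fingers close, or fill a call up. It gives the time, the measured TCP pose, the force, the opening and the grip force at its end, in the units of the state.
- ctrl.sense(): the state, without advancing time (a new reading comes with each control period).
- ctrl.capture(name): name is "scene" or "side" or "wrist"; returns a dict with "img" (384x512x3 uint8, red, green, blue), "camera_matrix" (3x3 intrinsics, pixels), "R" (3x3) and "t" (3): a world point X has camera coordinates R X + t. Camera axes: x right, y down, z forward; pixel columns grow to the right and rows downward; lengths in mm; the calibration is good to about 2 mm. A picture is of the moment at which its call begins. There is no depth.
- ctrl.finish_job(): hands the job in; it is judged then, once.
Trained networks look in a picture, given as the dict that the camera call returned (one of the last four; its "shot" number tells which), for a name from the list of things; names that differ only in an ending like _2 or _b are one class to them, and where a whole thing is asked for, a point or a joint stands for the part that bears it (a point fixed in the world has none). Each returns a list of dicts, best first, with "score" (0 to 1); they miss things now and then, are a little off and sometimes report something else, mostly with a low value. They report only what shows in the picture. A call takes as long as a camera call. They do not tell look-alikes from the thing itself.
- ctrl.boxes_of(query, picture): "extent" ([left, top, width, height] in pixels, round what is visible of it).
- ctrl.landmark_of(query, picture): "point" ([column, row] in pixels: a listed point, or the origin of a listed thing).
The state is a dict: "time_s": time; "joints": joint angles; "dq": joint speeds; "tau": joint torques, N m; "eef_pos": TCP position; "ee_rot": TCP orientation; "force": force on the tool from outside, world axes, zero at the start; "wrist_torque": the same for the moment, N m; "grip_width": opening from 0.0 (shut) to 1.0 (fully open); "grip_force": force on a finger pad.
Only numpy, scipy, OpenCV 4.12 (cv2) and the standard library are available. Lean on these libraries where they do the work, as an engineer would, in place of code of your own. Each camera call takes 0.05 s, during which the arm holds its last target. There are 200 camera calls.

## Working session

There is one attempt and no reset: what is moved stays moved. The work goes in short steps, Python scripts to look and compute and a tool call to move; the robot and the scene stay as the last step left them, time stands still between calls to the robot, and variables do not carry over. Pictures are saved under pics/ and viewed, at most 11 in all, crops included, and the job is handed in when it is done.

Besides the shell and the picture viewer there is one more tool, called after ">>>" as name(argument=value, ...) on one line, values as JSON. send_rows: Moves the arm, as the interface text tells. Its arguments: {"type":"object","properties":{"targets":{"type":"array"},"squeeze":{"type":"number"}},"required":["targets"]}

```bash
mkdir -p pics; ls
python3 - <<'E'
from rig import ctrl
import cv2,numpy as np
s=ctrl.sense(); print(s)
ims=[]
for n in ["scene","side"]:
    p=ctrl.capture(n); cv2.imwrite(f"pics/{n}0.png",p["img"][:,:,::-1])
    print(n,p["camera_matrix"].tolist(),p["R"].tolist(),p["t"].tolist(),p["shot"])
    for q in ["lever","lever_grip","stem_seat","tap"]:
        print(q,[(np.round(d["point"]).tolist(),round(d["score"],2)) for d in ctrl.landmark_of(q,p)])
E
```

```text
pics
{'time_s': 0.0, 'joints': array([ 8.85592520e-01,  3.13460648e-01,  1.49843501e+00,  3.52863619e-05,
        1.33100593e+00, -2.23382864e-01]), 'dq': array([ 1.24137399e-05,  1.20698294e-03, -1.11700932e-04, -1.10639457e-04,
       -1.52752939e-03, -6.44993467e-04]), 'tau': array([ 1.44486232e-03, -4.12267542e+01, -2.59737700e+01, -9.65162440e-05,
        4.21509409e-03, -2.66677731e-06]), 'eef_pos': array([233.75803583, 469.80214399, 230.73040925]), 'ee_rot': array([-3.02596543e-04,  2.28867965e-01,  9.73457254e-01, -5.80567534e-04]), 'force': array([-0.71249709,  1.10661688,  0.29971084]), 'wrist_torque': array([ 0.0044436 , -0.04494757, -0.01911214]), 'grip_force': 0.0, 'grip_width': 0.9963202765939982}
scene [[369.2425603602149, 0.0, 256.365066783296], [0.0, 369.2425603602149, 187.66280175269108], [0.0, 0.0, 1.0]] [[-0.6595851215702253, 0.7516149198339716, 0.004741274740347769], [0.5437862256187111, 0.4815392744938483, -0.687325590930015], [-0.5188872789253434, -0.45077149355622587, -0.7263339812830886]] [304.2224029784293, -198.06916947735365, 1317.3344547019722] 1
lever [([180.0, 173.0], 0.89), ([133.0, 203.0], 0.78), ([194.0, 150.0], 0.6)]
lever_grip [([183.0, 142.0], 0.71), ([148.0, 231.0], 0.68), ([268.0, 182.0], 0.63), ([155.0, 157.0], 0.55)]
stem_seat [([267.0, 183.0], 0.48)]
tap []
side [[369.71646387733716, 0.0, 255.65711608823113], [0.0, 369.71646387733716, 191.13459792609547], [0.0, 0.0, 1.0]] [[-0.9905691145859625, -0.13660812251898835, 0.010538030661349292], [-0.09314918950391211, 0.6150418817335184, -0.782972995836036], [0.10047914073650678, -0.7765704762450928, -0.6219664281143504]] [518.3166410412985, 153.10462819713783, 1215.612221687475] 2
lever [([222.0, 170.0], 0.95), ([264.0, 174.0], 0.71), ([294.0, 170.0], 0.52)]
lever_grip [([208.0, 183.0], 0.92), ([300.0, 159.0], 0.64), ([269.0, 160.0], 0.62)]
stem_seat [([246.0, 188.0], 0.66)]
tap [([246.0, 241.0], 0.8)]
```

View pics/scene0.png

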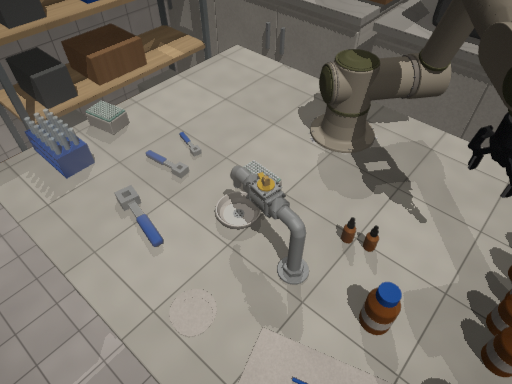

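View pics/side0.png

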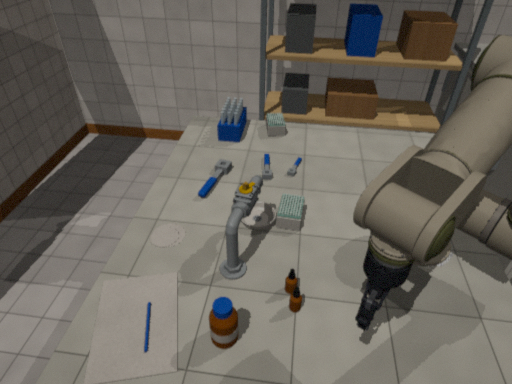

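```bash
cat > h.py <<'E'
import numpy as np
from rig import ctrl
def onplane(p,uv,z):
    K,R,t=p["camera_matrix"],p["R"],p["t"]
    d=R.T@np.linalg.inv(K)@np.array([uv[0],uv[1],1.]); c=-R.T@t
    return c+d*(z-c[2])/d[2]
def proj(p,X):
    x=p["camera_matrix"]@(p["R"]@np.array(X,float)+p["t"]); return x[:2]/x[2]
E
python3 - <<'E'
from h import *
for n in ["scene","side"]:
    p=ctrl.capture(n)
    for q,z in [("lever",0),("lever_grip",13),("stem_seat",221),("tap",0),("bottle",0),("dropper_a",0),("tip_rack",0)]:
        for d in ctrl.landmark_of(q,p): print(n,q,np.round(d["point"]),onplane(p,d["point"],z).round(),round(d["score"],2))
E
```

```text
scene lever [183. 172.] [ 511. -268.   -0.] 0.88
scene lever [193. 152.] [ 423. -316.    0.] 0.7
scene lever [133. 202.] [ 691. -283.    0.] 0.69
scene lever_grip [156. 158.] [ 533. -368.   13.] 0.84
scene lever_grip [150. 232.] [ 730. -147.   13.] 0.62
scene lever_grip [186. 141.] [ 411. -363.   13.] 0.44
scene stem_seat [265. 184.] [544.  97. 221.] 0.72
scene bottle [375. 319.] [537. 428.   0.] 0.62
scene dropper_a [349. 241.] [391. 269.   0.] 0.58
scene dropper_a [367. 247.] [375. 316.   0.] 0.54
side lever [224. 172.] [ 689. -269.    0.] 0.88
side lever [265. 174.] [ 524. -280.    0.] 0.66
side lever [292. 170.] [ 420. -322.    0.] 0.41
side lever_grip [209. 182.] [ 730. -182.   13.] 0.98
side lever_grip [300. 158.] [ 391. -403.   13.] 0.69
side lever_grip [268. 158.] [ 523. -377.   13.] 0.62
side stem_seat [247. 188.] [537. 102. 221.] 0.65
side tap [246. 241.] [542.  94.   0.] 0.96
side bottle [224. 336.] [544. 429.   0.] 0.63
side bottle [269. 157.] [ 523. -408.    0.] 0.54
side dropper_a [291. 286.] [387. 251.  -0.] 0.73
side dropper_a [294. 308.] [374. 323.   0.] 0.7
side dropper_a [249. 189.] [ 574. -175.    0.] 0.61
side tip_rack [291. 218.] [404. -35.   0.] 0.87
```

Scene: the middle lever has its hub at about (180,172) and sleeve at (155,157), with a smaller lever at (190,145) and a larger one at (140,215). The tap stem is at (266,184). Side view agrees: middle lever (265,170), stem (247,188). The hub-to-grip length of about 103 mm confirms the middle lever. Next I'll go above the tap.

>>> send_rows(targets=[[-1,0,0,-0.05,0,0,0],[-1,-0.045,-0.024,-0.02,0,0,0],[-1,-0.045,-0.024,-0.02,0,0,0],[-1,-0.045,-0.024,-0.02,0,0,0],[-1,-0.045,-0.024,-0.02,0,0,0],[-1,-0.045,-0.024,-0.02,0,0,0],[-1,-0.045,-0.024,-0.02,0,0,0],[-1,-0.045,-0.024,-0.02,0,0,0],[-1,-0.045,-0.024,0,0,0,0],[-1,-0.045,-0.024,0,0,0,0]])

```text
time_s: 2.55
eef_pos: [501.1, 94.7, 421.5]
ee_rot: [0.0, 0.229, 0.973, 0.0]
force: [-1.1, 0.7, -0.8]
grip_width: 0.998
grip_force: 0.0
```

Run:
```python
from h import *
import cv2
s=ctrl.sense(); print(s["eef_pos"],s["joints"],s["ee_rot"])
p=ctrl.capture("wrist"); cv2.imwrite("pics/w1.png",p["img"][:,:,::-1])
print(-p["R"].T@p["t"],p["R"])
np.save("w1.npy",p,allow_pickle=True)
for q,z in [("lever",0),("lever_grip",13),("stem_seat",221),("tap",0)]:
    for d in ctrl.landmark_of(q,p): print(q,np.round(d["point"],1),onplane(p,d["point"],z).round(),round(d["score"],2))
for n,uv in [("riser",(293,272)),("basin",(238,212))]:
    q=ctrl.capture("scene"); print(n,onplane(q,uv,0))
```

```text
[501.05604676  94.65304602 421.538187  ] [-4.34454215e-02  2.29438812e-01  1.12273570e+00  1.02202859e-04
  1.78880754e+00 -1.15231408e+00] [2.90648592e-04 2.28905085e-01 9.73448697e-01 1.05928511e-04]
[440.32143797 125.52293256 564.36039553] [[ 0.44553299  0.89526163  0.00263899]
 [ 0.86273027 -0.43012726  0.26587031]
 [ 0.23915859 -0.11617726 -0.96400519]]
lever [116.7 226. ] [ 519. -261.    0.] 0.92
lever [ 72.7 195.7] [ 420. -304.    0.] 0.79
lever_grip [ 35.5 201.3] [ 396. -370.   13.] 0.86
lever_grip [ 69.3 252.6] [ 523. -379.   13.] 0.74
lever_grip [206.8 288.8] [ 736. -157.   13.] 0.63
riser [564.94242456 213.50458961   0.        ]
basin [514.04351815 -23.89069216   0.        ]
```

View pics/w1.png

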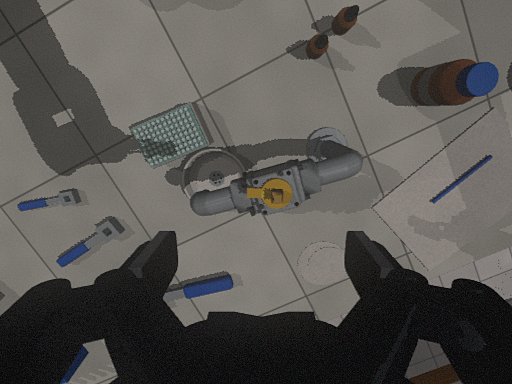

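The wrist view shows the tap from above, with the yellow plate at about (277,193) and the tongue pointing left toward the spout at (250,193). I'll zoom in to measure it.

Run:
```python
from h import *
import cv2
p=np.load("w1.npy",allow_pickle=True).item()
im=p["img"]; c=im[150:230,190:370]; cv2.imwrite("pics/w1c.png",cv2.resize(c,None,fx=4,fy=4,interpolation=cv2.INTER_CUBIC)[:,:,::-1])
hsv=cv2.cvtColor(im,cv2.COLOR_RGB2HSV)
m=(hsv[...,0]>15)&(hsv[...,0]<32)&(hsv[...,1]>150)&(hsv[...,2]>100)
n,l,st,ce=cv2.connectedComponentsWithStats(m.astype(np.uint8)); k=1+st[1:,4].argmax(); print(st[k])
ys,xs=np.where(l==k)
P=np.array([onplane(p,(x,y),221)[:2] for x,y in zip(xs,ys)])
print(P.min(0),P.max(0))
# fit template: disc r20 + tongue 13 wide to 38
from scipy.optimize import minimize
g=np.array([onplane(p,(x,y),221)[:2] for y in range(165,220,1) for x in range(225,310)]); gm=np.array([l[y,x]==k for y in range(165,220) for x in range(225,310)])
def model(v,soft=1.5):
    d=g-v[:2]; u=d@[np.cos(v[2]),np.sin(v[2])]; w=d@[-np.sin(v[2]),np.cos(v[2])]
    s1=20-np.hypot(u,w); s2=np.minimum(np.minimum(38-u,u),6.5-abs(w)); 
    return 1/(1+np.exp(-np.maximum(s1,s2)/soft*2))
# stem covers part (seen from side), so ignore pixels inside 14 mm of seat
def cost(v):
    d=np.hypot(*(g-v[:2]).T); wgt=np.ones(len(g)); 
    return ((model(v)-gm)**2).sum()
best=min((minimize(cost,[x0,y0,a],method="Nelder-Mead",options=dict(xatol=.01,fatol=.01)) for x0,y0 in [(540,98)] for a in np.radians([-80,-100,-120])),key=lambda r:r.fun)
print(best.x[:2],np.degrees(best.x[2]),best.fun,gm.sum())
for n in ["lever"]:
  for uv in [(116.7,226),(72.7,195.7)]: print(onplane(p,uv,0))
```

```text
[247 179  45  29 603]
[518.49872311  63.19249883] [560.89009936 117.5202023 ]
[541.47114574  98.13262973] -118.95616762588529 277.0061046855477 603
[ 518.85346151 -260.78998429    0.        ]
[ 420.31434594 -304.43521113    0.        ]
```

View pics/w1c.png

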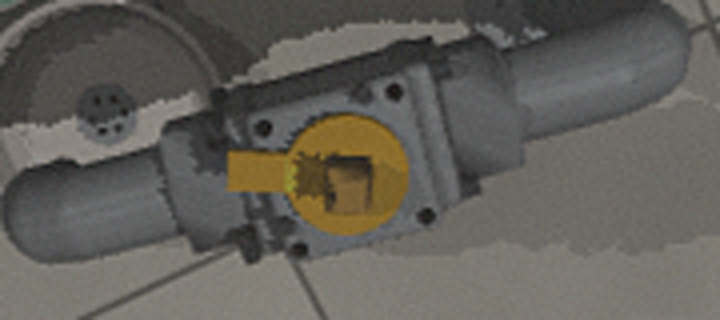

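>>> send_rows(targets=[[-1,-0.035,0.021,0,0,0,0],[-1,0,0,0.011,0,0,0.179],[-1,0,0,0.011,0,0,0.179],[-1,0,0,0.011,0,0,0.179],[-1,0,0,0.011,0,0,0.179],[-1,0,0,0.011,0,0,0.179],[-1,0,0,0.011,0,0,0.179],[-1,0,0,0.011,0,0,0.179],[-1,0,0,0.012,0,0,0.179],[-1,0,0,0.012,0,0,0.179]])

```text
time_s: 4.15
eef_pos: [540.5, 100.5, 320.3]
ee_rot: [0.0, 0.862, 0.507, 0.0]
force: [0.3, -0.9, 0.5]
grip_width: 1.002
grip_force: 0.0
```

Run:
```python
from h import *
import cv2
s=ctrl.sense(); print(s["eef_pos"],s["joints"].round(3),s["ee_rot"])
p=ctrl.capture("wrist"); im=p["img"]; print(-p["R"].T@p["t"])
np.save("w2.npy",p,allow_pickle=True)
a=proj(p,(541.5,98,221)); print(a)
x,y=a.astype(int); c=im[y-70:y+70,x-90:x+90]; cv2.imwrite("pics/w2c.png",cv2.resize(c,None,fx=4,fy=4,interpolation=cv2.INTER_CUBIC)[:,:,::-1]); print("crop origin",x-90,y-70)
```

```text
[540.48207033 100.45638552 320.32824653] [-0.029  0.324  1.253  0.     1.563  0.477] [1.44874818e-04 8.61656445e-01 5.07491946e-01 2.73796155e-04]
[572.36488355 160.11474003 463.23440785]
[264.08334866 190.90308983]
crop origin 174 120
```

View pics/w2c.png

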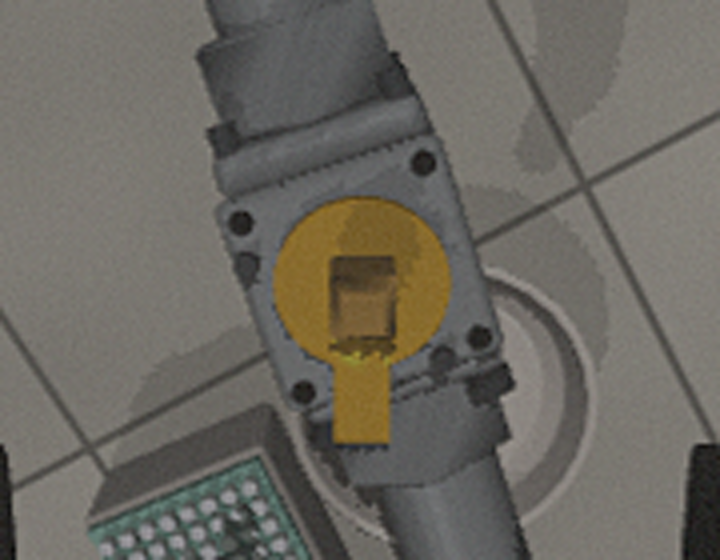

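The crop shows the yellow plate centred at (363,283), the tongue straight down to (362,443), and the square stem with its sides vertical. The tool is aligned with the tongue to about 1°.

Run:
```python
from h import *
import cv2
p=np.load("w2.npy",allow_pickle=True).item(); im=p["img"]
hsv=cv2.cvtColor(im,cv2.COLOR_RGB2HSV)
m=((hsv[...,0]>17)&(hsv[...,0]<32)&(hsv[...,1]>150)).astype(np.uint8)
m[:, :230]=0;m[:,300:]=0;m[:160]=0;m[235:]=0
cs,_=cv2.findContours(m,cv2.RETR_EXTERNAL,cv2.CHAIN_APPROX_NONE); c=cv2.convexHull(max(cs,key=len)) if 0 else max(cs,key=len)
W=np.array([onplane(p,q[0],221)[:2] for q in c])
from scipy.optimize import least_squares
def f(v):
    d=W-v[:2]; u=d@[np.cos(v[2]),np.sin(v[2])]; w=d@[-np.sin(v[2]),np.cos(v[2])]
    s1=np.hypot(u,w)-v[3]; s2=np.maximum(u-38*v[3]/20,abs(w)-6.5*v[3]/20)
    return np.minimum(s1,s2)
r=least_squares(f,[541,98,np.radians(-119),20],loss="soft_l1"); print(r.x[:2],np.degrees(r.x[2]),r.x[3],np.abs(r.fun).mean(),len(W))
q=lambda u,v:((u+.5)/4-.5+174,(v+.5)/4-.5+120)
print("centre manual",onplane(p,q(363,283),221),"tip",onplane(p,q(362,443),221),"stemtop",onplane(p,q(363,318),243))
s=[.862,.507]; print("tool x yaw",2*np.degrees(np.arctan2(s[1],s[0])))
```

```text
[541.4602344   97.94673928] -119.3171356196776 19.348234650909326 0.6713268602431048 159
centre manual [541.966932    98.30519923 221.        ] tip [523.03777622  64.36399243 221.        ] stemtop [541.11799553  97.35388031 243.        ]
tool x yaw 60.92528008638843
```

>>> send_rows(targets=[[-1,-0.0476,0.0225,0,0,0,0],[-1,-0.0476,0.0225,0,0,0,0],[-1,-0.0476,0.0225,0,0,0,0],[-1,-0.0476,0.0225,0,0,0,0],[-1,-0.0476,0.0225,0,0,0,0],[-1,-0.0476,0.0225,0,0,0,0],[-1,-0.0476,0.0225,0,0,0,0],[-1,0,0,0.06,0,0,-0.186],[-1,0,0,0.06,0,0,-0.186],[-1,0,0,0.06,0,0,-0.186]])

```text
time_s: 5.45
eef_pos: [519.0, -267.8, 139.3]
ee_rot: [0.001, 0.683, 0.73, 0.0]
force: [-0.1, -0.9, 0.4]
grip_width: 1.002
grip_force: 0.0
```

Run:
```python
from h import *
import cv2
p=ctrl.capture("wrist");s=ctrl.sense(); print(s["eef_pos"],s["joints"].round(3),s["ee_rot"])
p=ctrl.capture("wrist"); im=p["img"]
np.save("w3.npy",p,allow_pickle=True)
for q,z in [("lever",0),("lever_grip",13)]:
    for d in ctrl.landmark_of(q,p): print(q,np.round(d["point"],1),onplane(p,d["point"],z).round(1),round(d["score"],2))
c=im[90:290,130:380]; cv2.imwrite("pics/w3c.png",cv2.resize(c,None,fx=3,fy=3,interpolation=cv2.INTER_CUBIC)[:,:,::-1])
```

```text
[ 515.97591162 -265.44742896  131.16573295] [-0.677  0.531  1.448  0.     1.175 -0.75 ] [-5.99926241e-03  6.80706706e-01  7.32531388e-01 -3.93317890e-04]
lever [263.3 184.2] [ 517.4 -267.7    0. ] 0.87
lever [168.8 210.3] [ 421.7 -302.9    0. ] 0.79
lever [436.5 217.3] [ 699.2 -289.4    0. ] 0.59
lever_grip [265.8 285.7] [ 528.2 -375.2   13. ] 0.85
```

View pics/w3c.png

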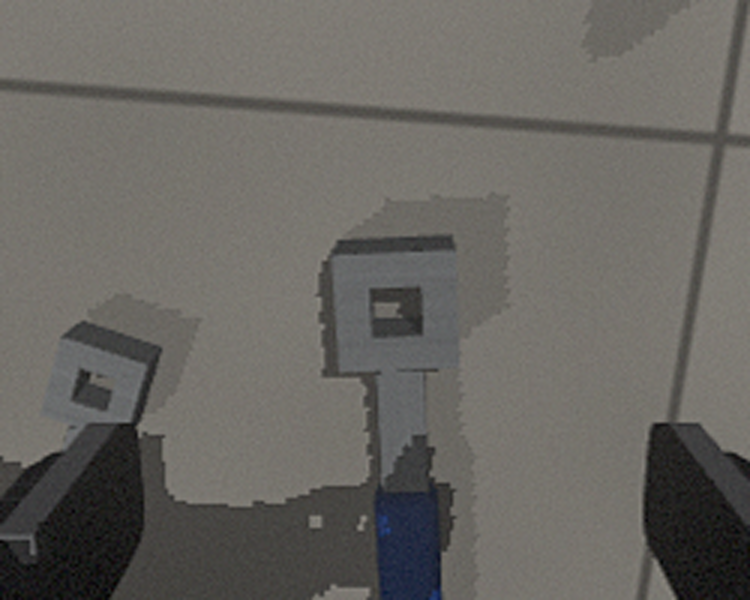

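The crop shows the middle lever's hub with top-face corners at (333,256), (456,251), (459,367) and (338,374), and its bore centre at (397,312). The sleeve points down the image at (408,545).

Run:
```python
from h import *
p=np.load("w3.npy",allow_pickle=True).item()
q=lambda u:((u[0]+.5)/3-.5+130,(u[1]+.5)/3-.5+90)
C=np.array([onplane(p,q(u),24)[:2] for u in [(333,256),(456,251),(459,367),(338,374)]])
print(C.round(1),np.linalg.norm(C-np.roll(C,-1,0),axis=1).round(1),C.mean(0))
B=np.array([onplane(p,q(u),24)[:2] for u in [(371,290),(422,287),(422,333),(372,337)]]);print(B.mean(0),np.linalg.norm(B-np.roll(B,-1,0),axis=1).round(1))
d=(C[2]+C[3]-C[0]-C[1]);e=C[1]-C[0]+C[2]-C[3]
print(np.degrees(np.arctan2(d[1],d[0])),np.degrees(np.arctan2(e[1],e[0]))-90)
g=onplane(p,q((408,545)),21)[:2]; v=g-C.mean(0); print(g,np.degrees(np.arctan2(v[1],v[0])),np.hypot(*v))
s=ctrl.sense(); print(s["eef_pos"],s["ee_rot"])
```

```text
[[ 495.6 -254.5]
 [ 532.8 -250.2]
 [ 537.2 -287.3]
 [ 499.3 -292.5]] [37.5 37.4 38.3 38.2] [ 516.23773045 -271.1382976 ]
[ 516.29875422 -270.75731751] [15.7 14.8 15.7 15.2]
-83.86118062199677 -82.71152122643338
[ 526.27478043 -353.22621414] -83.02893577938026 82.69926489755892
[ 519.4517599  -268.35787352  142.09640666] [6.73965283e-04 6.87646529e-01 7.26045311e-01 6.11443802e-05]
```

>>> send_rows(targets=[[-1,-0.0023,-0.0033,0,0,0,-0.065],[-1,0,0,0.03,0,0,0],[-1,0,0,0.04,0,0,0],[-1,0,0,0.04,0,0,0],[-1,0,0,0.02,0,0,0],[-1,0,0,0.0095,0,0,0],[-1,0,0,0,0,0,0],[-1,0,0,0,0,0,0],[-1,0,0,0,0,0,0],[-1,0,0,0,0,0,0]], squeeze=50)

```text
time_s: 6.9
eef_pos: [515.7, -271.1, 1.3]
ee_rot: [0.0, 0.663, 0.749, 0.0]
force: [-0.3, -0.1, 0.1]
grip_width: 1.001
grip_force: 0.0
```

Run:
```python
from h import *
s=ctrl.sense(); print(s["eef_pos"],s["ee_rot"],s["force"]); print(np.degrees(2*np.arctan2(s["ee_rot"][2],s["ee_rot"][1])))
```

```text
[ 515.70480451 -271.08653084    1.27490914] [3.34642963e-04 6.63095818e-01 7.48534451e-01 1.23450215e-05] [-0.31965201 -0.10551586  0.14881139]
96.92718023174366
```

>>> send_rows(targets=[[0.5,0,0,0,0,0,0],[1,0,0,0,0,0,0],[1,0,0,0,0,0,0],[1,0,0,0,0,0,0],[1,0,0,0,0,0,0],[1,0,0,0,0,0,0],[1,0,0,0,0,0,0],[1,0,0,-0.01,0,0,0],[1,0,0,-0.03,0,0,0],[1,0,0,-0.04,0,0,0]], squeeze=60)

```text
time_s: 8.15
eef_pos: [514.7, -270.3, 80.8]
ee_rot: [-0.002, 0.663, 0.749, -0.0]
force: [0.6, -0.5, -2.9]
grip_width: 0.434
grip_force: 60.8
```

Run:
```python
from h import *
import cv2
for _ in range(6): p=ctrl.capture("wrist")
s=ctrl.sense(); print(s["eef_pos"],s["ee_rot"],s["joints"].round(3),s["force"],s["grip_width"],s["grip_force"])
im=p["img"]; np.save("w4.npy",p,allow_pickle=True)
c=im[140:384,100:400]; cv2.imwrite("pics/w4.png",cv2.resize(c,None,fx=2.4,fy=2.4,interpolation=cv2.INTER_CUBIC)[:,:,::-1])
```

```text
[ 514.69311797 -270.3290159    79.18814031] [-1.61623833e-03  6.63080272e-01  7.48546549e-01 -6.98113881e-05] [-0.685  0.591  1.499 -0.     1.055 -0.806] [-0.49479195  0.15429989 -2.82261395] 0.4341712849698001 61.124253273010254
```

View pics/w4.png

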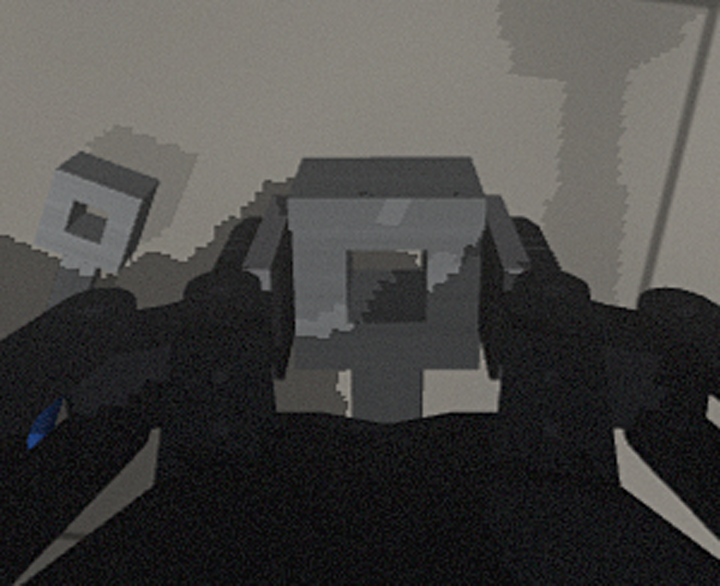

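The lever is gripped squarely. In the crop the hub's top face runs from (290,198) to (480,369) and the bore is around (387,287). Next I'll work out the bore offset in the tool frame.

Run:
```python
from h import *
p=np.load("w4.npy",allow_pickle=True).item(); s=ctrl.sense()
q=lambda u:((u[0]+.5)/2.4-.5+100,(u[1]+.5)/2.4-.5+140)
z=s["eef_pos"][2]-1.3+24
C=np.array([onplane(p,q(u),z)[:2] for u in [(290,198),(484,197),(479,368),(293,370)]])
B=np.array([onplane(p,q(u),z)[:2] for u in [(347,251),(427,251),(427,322),(349,322)]])
y=2*np.arctan2(s["ee_rot"][2],s["ee_rot"][1]); T=np.array([[np.cos(y),np.sin(y)],[np.sin(y),-np.cos(y)]])
for A in (C,B):
    print(((A-s["eef_pos"][:2])@T.T).round(1).tolist(), ((A.mean(0)-s["eef_pos"][:2])@T.T).round(2),np.linalg.norm(A-np.roll(A,-1,0),axis=1).round(1))
def tool(p,X):
    pass
```

```text
[[18.4, -18.7], [18.6, 18.6], [-19.3, 19.0], [-19.8, -19.5]] [-0.56 -0.14] [37.3 37.9 38.5 38.2]
[[7.2, -7.9], [7.2, 7.8], [-8.6, 8.1], [-8.6, -7.7]] [-0.7   0.07] [15.7 15.8 15.8 15.8]
```

>>> send_rows(targets=[[1,0,0,-0.055,0,0,0.1575],[1,0,0,-0.055,0,0,0.1575],[1,0,0,-0.055,0,0,0.1575],[1,0,0,-0.055,0,0,0.1575],[1,0.045,-0.021,0,0,0,0],[1,0.045,-0.021,0,0,0,0],[1,0.045,-0.021,0,0,0,0],[1,0.045,-0.021,0,0,0,0],[1,0.045,-0.021,0,0,0,0],[1,0.045,-0.021,0,0,0,0]])

```text
time_s: 9.7
eef_pos: [536.8, 27.8, 299.2]
ee_rot: [-0.001, 0.862, 0.506, -0.001]
force: [2.0, -0.0, -3.5]
grip_width: 0.432
grip_force: 62.3
```

>>> send_rows(targets=[[1,0.03,-0.014,0,0,0,0],[1,0.02,-0.01,0,0,0,0],[1,0.01,-0.004,0,0,0,0],[1,0,0,0,0,0,0],[1,0,0,0,0,0,0],[1,0,0,0,0,0,0],[1,0,0,0,0,0,0],[1,0,0,0,0,0,0],[1,0,0,0,0,0,0],[1,0,0,0,0,0,0]])

```text
time_s: 10.95
eef_pos: [541.9, 92.3, 300.8]
ee_rot: [-0.0, 0.862, 0.506, -0.0]
force: [-0.5, -0.2, -3.3]
grip_width: 0.431
grip_force: 62.3
```

```bash
cat > off.py <<'E'
from h import *
s=ctrl.sense(); y=2*np.arctan2(s["ee_rot"][2],s["ee_rot"][1]); T=np.array([[np.cos(y),np.sin(y)],[np.sin(y),-np.cos(y)]])
print(s["eef_pos"],np.degrees(y),s["joints"].round(3),s["force"],s["wrist_torque"].round(2),s["grip_width"]); print("tool dxdy",T@(np.array([541.9,98.5])-s["eef_pos"][:2]),s["time_s"])
E
python3 off.py
```

```text
[541.85090975  92.25335646 300.78336707] 60.84029264018686 [-0.045  0.33   1.294  0.     1.517  0.464] [-0.52884978 -0.22510021 -3.33604506] [0.1  0.01 0.01] 0.43110361159725985
tool dxdy [ 5.47889383 -3.00078119] 10.95
```

>>> send_rows(targets=[[1,0.0055,-0.003,0,0,0,0],[1,0,0,0.02,0,0,0],[1,0,0,0.02,0,0,0],[1,0,0,0.01,0,0,0],[1,0,0,0,0,0,0],[1,0,0,0,0,0,0],[1,0,0,0,0,0,0],[1,0,0,0,0,0,0],[1,0,0,0,0,0,0],[1,0,0,0,0,0,0]])

```text
time_s: 12.2
eef_pos: [541.9, 98.5, 250.8]
ee_rot: [-0.0, 0.862, 0.506, -0.0]
force: [-0.4, -0.5, -3.8]
grip_width: 0.43
grip_force: 62.3
```

```bash
python3 off.py
python3 - <<'E'
from h import *
import cv2
p=ctrl.capture("wrist"); im=p["img"]; a=proj(p,(541.6,98,243)).astype(int); print(a)
c=im[a[1]-60:a[1]+60,a[0]-80:a[0]+80]; cv2.imwrite("pics/w5.png",cv2.resize(c,None,fx=4,fy=4,interpolation=cv2.INTER_CUBIC)[:,:,::-1])
E
```

```text
[541.92132495  98.50669908 250.80779357] 60.83648113098975 [-0.033  0.357  1.386  0.     1.399  0.476] [-0.39099017 -0.53630889 -3.84317257] [ 0.02  0.   -0.03] 0.4300884068484357
tool dxdy [-0.01624158 -0.01535715] 12.2
[262 232]
```

View pics/w5.png

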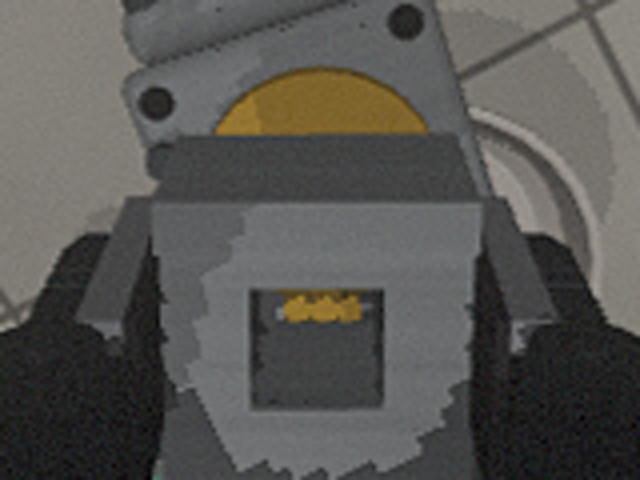

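The view shows the hub over the plate with the stem's brass visible through the bore at (322,305), laterally centred within about 1 mm. I'll descend slowly.

>>> send_rows(targets=[[1,0,0,0.004,0,0,0],[1,0,0,0.003,0,0,0],[1,0,0,0.002,0,0,0],[1,0,0,0.002,0,0,0],[1,0,0,0.002,0,0,0],[1,0,0,0.002,0,0,0],[1,0,0,0.002,0,0,0],[1,0,0,0,0,0,0],[1,0,0,0,0,0,0],[1,0,0,0,0,0,0]])

```text
time_s: 13.5
eef_pos: [542.0, 98.5, 233.9]
ee_rot: [0.0, 0.862, 0.506, 0.0]
force: [0.2, 0.4, -3.2]
grip_width: 0.432
grip_force: 62.4
```

```bash
python3 off.py
```

```text
[541.96422101  98.50348071 233.8856106 ] 60.837746540853594 [-0.033  0.368  1.414 -0.     1.359  0.476] [ 0.21520487  0.3620008  -3.24316844] [ 0.1  -0.06 -0.02] 0.43219963544946793
tool dxdy [-0.03433341 -0.05438447] 13.5
```

>>> send_rows(targets=[[1,0,0,0.003,0,0,0],[1,0,0,0.003,0,0,0],[1,0,0,0.002,0,0,0],[1,0,0,0.0015,0,0,0],[1,0,0,0.001,0,0,0],[1,0,0,0.001,0,0,0],[1,0,0,0,0,0,0],[1,0,0,0,0,0,0],[1,0,0,0,0,0,0],[1,0,0,0,0,0,0]])

```text
time_s: 14.75
eef_pos: [541.9, 98.5, 222.3]
ee_rot: [0.0, 0.862, 0.506, 0.0]
force: [-0.5, -0.1, -2.9]
grip_width: 0.435
grip_force: 62.4
```

```bash
python3 off.py
```

```text
[541.9444229   98.49370321 222.33070553] 60.836179295430505 [-0.033  0.376  1.433 -0.     1.332  0.476] [-0.48227151 -0.13345567 -2.87890056] [ 0.04  0.02 -0.01] 0.4353668256791658
tool dxdy [-0.01614911 -0.04185989] 14.75
```

>>> send_rows(targets=[[1,0,0,0.0005,0,0,0],[1,0,0,0,0,0,0],[1,0,0,0.0005,0,0,0],[1,0,0,0,0,0,0],[1,0,0,0,0,0,0],[0.2,0,0,0,0,0,0],[-0.1,0,0,0,0,0,0],[-0.1,0,0,0,0,0,0],[-0.1,0,0,0,0,0,0],[-0.1,0,0,0,0,0,0]])

```text
time_s: 16.0
eef_pos: [542.0, 98.5, 221.2]
ee_rot: [0.0, 0.862, 0.506, 0.0]
force: [-0.3, -0.2, -0.0]
grip_width: 0.545
grip_force: 0.0
```

```bash
python3 off.py
python3 - <<'E'
from h import *
import cv2
p=ctrl.capture("wrist"); im=p["img"]; np.save("w6.npy",p,allow_pickle=True)
c=im[140:300,160:360]; a=cv2.resize(c,None,fx=2,fy=2,interpolation=cv2.INTER_CUBIC)
p=ctrl.capture("side"); c=p["img"][150:230,200:300]; b=cv2.resize(c,(400,320),interpolation=cv2.INTER_CUBIC)
cv2.imwrite("pics/w6.png",np.hstack([a,b])[:,:,::-1])
E
```

```text
[541.96127597  98.50532971 221.23447776] 60.838802588423384 [-0.033  0.377  1.435 -0.     1.33   0.476] [-0.28091879 -0.17336569 -0.03468414] [0.04 0.01 0.03] 0.5454346402500917
tool dxdy [-0.03451203 -0.05091238] 16.0
```

View pics/w6.png

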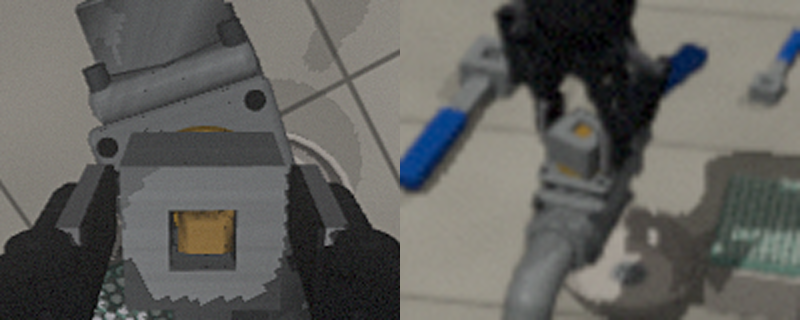

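The stem's brass top fills the bore, and the hub sits flat on the plate. I'll regrip and swing clockwise.

>>> send_rows(targets=[[1,0,0,-0.001,0,0,0],[1,0,0,0,0,0,0],[1,0,0,0,0,0,0],[1,0,0,0,0,0,0],[1,0,0,0,0,0,0.1],[1,0,0,0,0,0,0.1],[1,0,0,0,0,0,0.1],[1,0,0,0,0,0,0.1],[1,0,0,0,0,0,0.1],[1,0,0,0,0,0,0.1]], squeeze=40)

```text
time_s: 17.35
eef_pos: [542.8, 97.2, 222.3]
ee_rot: [0.001, 0.974, 0.227, 0.001]
force: [4.9, -7.0, -5.3]
grip_width: 0.437
grip_force: 41.8
```

```bash
python3 off.py
```

```text
[542.84660374  97.24360264 222.29281298] 26.256654422335952 [-0.034  0.377  1.432 -0.002  1.33   1.079] [ 4.8706234  -6.95416075 -5.34687241] [-1.02 -0.88  0.18] 0.4366039236503216
tool dxdy [-0.29311325 -1.54553473] 17.35
```

>>> send_rows(targets=[[1,0,0,0,0,0,0.1],[1,0,0,0,0,0,0.1],[1,0,0,0,0,0,0.1],[1,0,0,0,0,0,0.1],[1,0,0,0,0,0,0.1],[1,0,0,0,0,0,0.1],[1,0,0,0,0,0,0],[1,0,0,0,0,0,0],[1,0,0,0,0,0,0],[1,0,0,0,0,0,0]])

```text
time_s: 18.6
eef_pos: [542.9, 96.6, 222.3]
ee_rot: [0.002, 0.998, -0.069, 0.001]
force: [5.4, -9.5, -4.7]
grip_width: 0.437
grip_force: 41.8
```

```bash
python3 off.py
```

```text
[542.94900531  96.5614908  222.29060174] -7.962271720790071 [-0.035  0.377  1.432 -0.004  1.33   1.676] [ 5.375391   -9.46187092 -4.65920657] [-1.54 -0.91  0.14] 0.43670336872697363
tool dxdy [-1.3074166  -1.77451173] 18.6
```

>>> send_rows(targets=[[1,0.0012,0.0017,0,0,0,0],[1,0,0,0,0,0,0.05],[1,0,0,0,0,0,0.05],[1,0,0,0,0,0,0.05],[1,0,0,0,0,0,0.03],[1,0,0,0,0,0,0.02],[1,0,0,0,0,0,0],[1,0,0,0,0,0,0],[1,0,0,0,0,0,0],[1,0,0,0,0,0,0]])

```text
time_s: 19.85
eef_pos: [543.0, 96.2, 222.3]
ee_rot: [0.0, 0.986, -0.168, 0.0]
force: [1.5, -5.9, -3.4]
grip_width: 0.438
grip_force: 42.0
```

```bash
python3 off.py
```

```text
[542.98243352  96.2346088  222.2889963 ] -19.384035154536516 [-3.700e-02  3.780e-01  1.431e+00 -1.000e-03  1.333e+00  1.873e+00] [ 1.4700983  -5.92070353 -3.40697011] [-0.87 -0.25  0.13] 0.4382068501487247
tool dxdy [-1.77295546 -1.77772005] 19.85
```

>>> send_rows(targets=[[1,0,0,0,0,0,0.02],[1,0,0,0,0,0,0.02],[1,0,0,0,0,0,0.02],[1,0,0,0,0,0,0],[1,0,0,0,0,0,0],[1,0,0,0,0,0,0],[1,0,0,0,0,0,0],[1,0,0,0,0,0,0],[1,0,0,0,0,0,0],[1,0,0,0,0,0,0]])

```text
time_s: 21.1
eef_pos: [542.9, 96.1, 222.3]
ee_rot: [0.001, 0.98, -0.198, 0.0]
force: [0.9, -5.6, -3.4]
grip_width: 0.438
grip_force: 42.0
```

```bash
python3 off.py
```

```text
[542.94888019  96.1387461  222.28093957] -22.816906256506012 [-3.700e-02  3.780e-01  1.431e+00 -1.000e-03  1.333e+00  1.933e+00] [ 0.92101031 -5.63384324 -3.43344503] [-0.98 -0.2   0.16] 0.4382011390178369
tool dxdy [-1.88246896 -1.76974016] 21.1
```

>>> send_rows(targets=[[1,0,0,0,0,0,0.02],[1,0,0,0,0,0,0.02],[1,0,0,0,0,0,0.02],[1,0,0,0,0,0,0.02],[1,0,0,0,0,0,0],[1,0,0,0,0,0,0],[1,0,0,0,0,0,0],[1,0,0,0,0,0,0],[1,0,0,0,0,0,0],[1,0,0,0,0,0,0]])

```text
time_s: 22.35
eef_pos: [542.9, 96.0, 222.3]
ee_rot: [0.001, 0.972, -0.236, 0.0]
force: [1.2, -6.5, -3.5]
grip_width: 0.441
grip_force: 42.1
```

```bash
python3 off.py
python3 - <<'E'
from h import *
import cv2
p=ctrl.capture("wrist"); im=p["img"]
a=cv2.resize(im[100:300,140:380],(480,400),interpolation=cv2.INTER_CUBIC)
p=ctrl.capture("scene"); c=p["img"][145:225,215:315]; b=cv2.resize(c,(320,256),interpolation=cv2.INTER_CUBIC); b=np.vstack([b,np.zeros((144,320,3),np.uint8)])
cv2.imwrite("pics/w7.png",np.hstack([a,b])[:,:,::-1])
E
```

```text
[542.90201315  96.03091362 222.25820986] -27.34776091854708 [-3.700e-02  3.780e-01  1.431e+00 -2.000e-03  1.333e+00  2.012e+00] [ 1.21577184 -6.49840378 -3.52389969] [-1.07 -0.16  0.65] 0.44140532690483497
tool dxdy [-2.02429667 -1.732813  ] 22.35
```

View pics/w7.png

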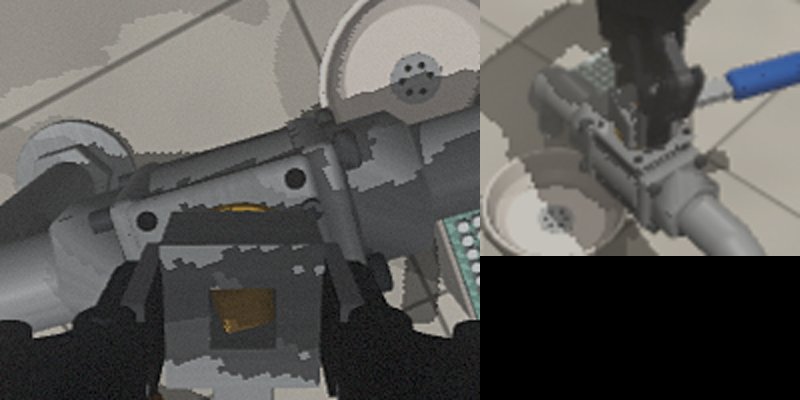

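The torque rose from 0.16 to 0.65 N m and the bore is wedged on the square, so the valve is at its stop. I'll relax slightly, release and rise.

>>> send_rows(targets=[[1,0,0,0,0,0,-0.04],[1,0,0,0,0,0,0],[0.1,0,0,0,0,0,0],[-0.2,0,0,0,0,0,0],[-0.5,0,0,0,0,0,0],[-0.5,0,0,0,0,0,0],[-0.5,0,0,-0.01,0,0,0],[-0.5,0,0,-0.03,0,0,0],[-0.5,0,0,-0.04,0,0,0],[-0.5,0,0,-0.04,0,0,0]])

```text
time_s: 23.7
eef_pos: [542.7, 96.7, 344.4]
ee_rot: [-0.0, 0.976, -0.217, 0.0]
force: [-0.4, 0.8, 0.2]
grip_width: 0.752
grip_force: 0.0
```

Run:
```python
from h import *
import cv2
for _ in range(8): p=ctrl.capture("wrist")
s=ctrl.sense(); print(s["eef_pos"],s["force"],s["time_s"])
im=p["img"]; np.save("w8.npy",p,allow_pickle=True)
cv2.imwrite("pics/w8.png",cv2.resize(im[90:290,130:380],(750,600),interpolation=cv2.INTER_CUBIC)[:,:,::-1])
```

```text
[542.65701106  96.66217503 341.36461796] [-0.07197673  0.2358238   1.07348178] 24.1
```

View pics/w8.png

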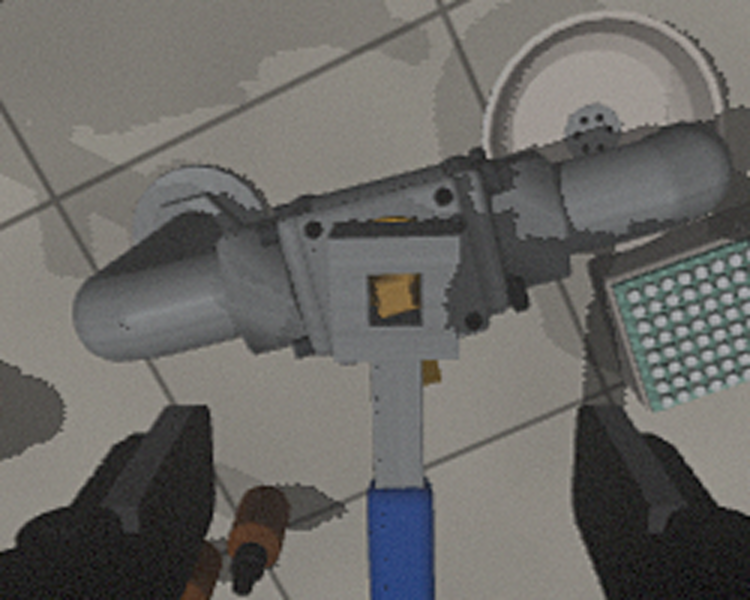

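The lever sits level on the stem. The tongue's tip at (432,372) is about 13° off the lever and square across the pipe, which slopes about 13° in the image, so the valve is shut. The gripper is clear and the bystanders are untouched. Handing in.

```bash
python3 -c "
from rig import ctrl
print(ctrl.finish_job())"
```

```text
the job is handed in; nothing more can be done
None
```

The middle lever is back on the square stem and fully down on the plate; I swung it clockwise until the valve shut against its stop, let go, and handed the job in at about 24 s of the 61 s limit.

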